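# Draw the lowest well plate from the gravity magazine

### The job

Clear away the bottle that stands before the outlet of the plate magazine: stand it upright on the bench at least 15 cm from where it is now. Then pull the lowest well plate (the one that sticks out) straight out of the magazine so that the others drop down flat inside, and lay it flat on the two-bar stand, lengthwise and centred across both bars, without disturbing the beaker and the tube.

Things in the scene. Friction and masses are not known exactly. Their poses are not given: they have to be found in the camera images.
- magazine: Fixed upright aluminium magazine, open on top, holding four like plates lying one on another. 175 mm (x) by 64 (y), 135 high; foot flange 6 thick, 12 wider each side and 12 longer at the back. Origin: centre of its underside, on the bench, z up. The inner floor is at 30 mm height; inside it is 165 x 54 mm. Plates leave by its front face (x = -87.5 mm), straight along -x.
- outlet (a point): Middle of the outlet's sill in the magazine's front face (magazine x -87.5, y 0, z 30 mm), axes as the magazine's. The outlet is 18 mm high and as wide as the inside. Above it the front is a closed wall, and a visor juts 32 mm forward at 131 to 135 mm height: a vertical gripper does not fit, one leaning back from the magazine 35 to 45 degrees does.
- bottom_plate: Lowest well plate, loose: white plastic slab 160 mm long (x), 50 wide (y), 14 thick, 0.07 to 0.14 kg, two rows of grey wells on top. Origin: centre of its underside, z up; x along the magazine's x. Lies on the inner floor, its -x end sticking 44 to 54 mm out of the outlet, to be gripped across the 50 mm. Must travel about 125 mm to be out; nothing supports it outside.
- upper_plate_1: Second plate, identical to the lowest (160 x 50 x 14 mm, origin centre of underside), lies on the lowest one wholly inside the magazine, its centre on the magazine's origin axis. Drops 14 mm to the inner floor when the lowest is drawn out.
- upper_plate_2: Third plate, identical, on the second.
- upper_plate_3: Fourth and topmost plate, identical, on the third.
- bottle: Small round white plastic bottle with a screw cap, body 52 mm diameter, 112 mm high with the cap (cap 32 mm diameter, top 20 mm), loose, 0.07 to 0.14 kg, standing upright on the bench some 6 to 8 cm (to its middle) in front of the projecting plate end, in the plate's way. Origin: centre of its underside, z up.
- stand: Fixed low stand: base slab 100 mm (x) by 80 (y) by 8, two steel cross bars 8 mm thick along y at x = -32 and +32 mm, their tops 40 mm above the bench, each 90 mm long between ends turned up 14 mm. Origin: centre of its underside, on the bench, z up. The plate is to lie along the stand's x, either way round, its ends overhanging the bars.
- beaker: Bystander: low glass beaker, 59 mm diameter, 82 mm high, origin centre of underside. Leave alone.
- tube: Bystander: self-standing screw-cap tube, 36 mm diameter, 118 mm high, origin centre of underside. Leave alone.

How it is judged:
On the way, in this order (a step that is already met when the one before it is completed fails the run):
1. the bottle stands upright on the bench, released, more than 12 cm from where it stood (distance of bottle from where it was at the start of the episode above 0.12 m and angle between bottle's own z axis and vertical below 0.15 rad and height (world z) of bottle below 0.006 m and linear speed of bottle below 0.03 m/s and contact force between the fingers and bottle below 0.1 N), for 0.2 s.
2. the lowest plate is wholly out of the magazine's front and the next has dropped flat onto the inner floor (x of bottom_plate in the frame of magazine below -0.165 m and z of upper_plate_1 in the frame of magazine below 0.034 m and angle between upper_plate_1's own z axis and vertical below 0.05 rad), for 0.2 s.
At the end, for the whole second after the job is handed in: Lowest plate flat and at rest on both bars, centre within 22 mm of the stand's, length within 14 degrees of the stand's x; the other three flat in the magazine, one place lower, at most 20 mm forward; bottle upright on the bench over 12 cm from its first place (horizontal distance between bottom_plate and stand below 0.022 m and angle between the x axis of bottom_plate and the x axis of stand, either way round below 0.25 rad and angle between bottom_plate's own z axis and vertical below 0.06 rad and height (world z) of bottom_plate between 0.036 and 0.045 m and linear speed of bottom_plate below 0.02 m/s and z of upper_plate_1 in the frame of magazine below 0.034 m and z of upper_plate_2 in the frame of magazine below 0.049 m and z of upper_plate_3 in the frame of magazine below 0.064 m and x of each of upper_plate_1, upper_plate_2, upper_plate_3 in the frame of magazine above -0.02 m and angle between each of upper_plate_1, upper_plate_2, upper_plate_3's own z axis and vertical below 0.05 rad and horizontal distance between each of upper_plate_1, upper_plate_2, upper_plate_3 and magazine below 0.03 m and distance of bottle from where it was at the start of the episode above 0.12 m and angle between bottle's own z axis and vertical below 0.15 rad and height (world z) of bottle below 0.006 m); the robot touches nothing.
It fails at once if the bottle is tipped over (angle between bottle's own z axis and vertical above 0.6 rad).
It fails at once if the beaker is moved more than 3 cm (distance of beaker from where it was at the start of the episode above 0.03 m).
It fails at once if the tube is moved more than 3 cm or tipped (distance of tube from where it was at the start of the episode above 0.03 m or angle between tube's own z axis and vertical above 0.5 rad).
It also fails if it takes over 54 s, if anything falls off the work surface, if the arm or the gripper's body presses on something with over 40 N, if the wrist force passes 120 N, or if a joint passes its speed limit or range.

### The arm

A 7-joint arm with a two-finger parallel gripper is mounted at the origin on a cart in front of the work surface, level with it; the furniture and walls round the work are solid. World frame = base frame: x ahead of the robot, y to its left, z up, the work surface at z = 0. Lengths are in m, angles in rad, forces in N, time in s.
With the tool pointing down it reaches from about 0.425 to 0.875 m from the base axis. Payload 4.7 kg.
Tool frame: the origin (TCP) lies at the very end of the fingers, on their centre line; the grasp point (between the pads) lies 19 mm behind it; z points along the fingers, y is the line along which they close (so a half turn about z gives the same grasp; the last joint's range is limited). The gripper opens to 85 mm and grips with 20 to 120 N. Pads are 22 mm wide; open, the fingers measure 114 mm over their backs; the gripper's body (76 mm by 85 mm) begins 54 mm behind the grasp point. The pads swing forward as they close: fully open they stand 13 mm farther back than shut.
Start: joints at [1.197, 0.321, -0.07, 1.45, 0.023, 1.371, -0.057], TCP at [0.246, -0.602, 0.231] pointing down, gripper open.
Joint ranges: [-2.86, 2.86], [-0.3, 2.09], [-1.38, 1.24], [0.06, 2.45], [-1.56, 4.7], [0.09, 2.05], [-2.69, 2.69]. Speed limits (rad/s): [2.57, 2.57, 3.14, 3.14, 3.14, 3.14, 3.14].

### API

Orientations are given as a 3x3 rotation matrix whose columns are the frame's x, y, z axes.
In Python, from cell import telemetry, eyes, job gives the robot as it stands. The module is installed in compiled form; this text tells all that it offers.
- The arm moves only by the tool servo_tool, never from a script. Its argument "plan" is a list that holds one entry, the list of rows, each a list of 7 numbers: the shift along the tool's x, y, z as a fraction of full scale, then the turn, a rotation vector about the tool's x, y, z as a fraction of full scale, then the gripper's target within -1 to 1 (shut at 1, half-way at 0, fully open at -1). A call has 1 to 12 rows; each row shifts and turns the commanded pose from where the row before left it, along the tool's axes as they then stand; what a row does not reach is not made up. Full scale, the value 1, is 0.02 m for a shift and 5 degrees for a turn. A row lasts 1/10 s, in which the tool goes at most 50 mm and 8.59 degrees, less where a joint would pass 70% of its speed; a pose out of reach is approached as far as the arm can. A call with a number of a shift or a turn outside -1 to 1 is refused whole. A call with a gripper value outside its range is refused whole. The fingers move at their own pace and stop on an object; the grip force is fixed at half the most. Time passes only in rows, so rows that do not move let the fingers close. It gives the time, the measured TCP pose, the force, the opening and the grip force at its end, in the units of the state.
- telemetry.read_state(): the state, without advancing time (a new reading comes with each control period).
- eyes.camera(name): name is "side" or "top" or "wrist"; returns the picture (400x640x3 uint8, red, green, blue); there is no depth.
- eyes.calibration(name): a dict with "vertical_fov" (degrees; the focal length in pixels is half the picture's height over the tangent of half this angle, whatever the lens; pixels are square), "cx", "cy" (the principal point, pixels), "position" and "rotation" of the camera in the world. Camera axes: x right, y down, z forward; pixel columns grow to the right and rows downward; lengths in m; the calibration is good to about 2 mm. The wrist camera is an equidistant fisheye: a pixel r from the principal point sees the ray r / f radians off the axis. A picture is of the moment at which its call begins: read the wrist's pose just before it. calibration takes no time and is no camera call; for the wrist camera it gives the pose at the moment of the call.
- job.finish_job(): hands the job in; it is judged then, once.
The state is a dict: "clock": time; "qpos": joint angles; "qd": joint speeds; "effort": joint torques, N m; "tool_pos": TCP position; "tool_rot": TCP orientation; "ft_force": force on the tool from outside, world axes, zero at the start; "moment": the same for the moment, N m; "grip_width": finger opening in m; "finger_force": force on a finger pad.
Only numpy, scipy, OpenCV 4.12 (cv2) and the standard library are available. Lean on these libraries where they do the work, as an engineer would, in place of code of your own. Each camera call takes 0.05 s, during which the arm holds its last target. There are 200 camera calls.

## Working session

There is one attempt and no reset: what is moved stays moved. The work goes in short steps, Python scripts to look and compute and a tool call to move; the robot and the scene stay as the last step left them, time stands still between calls to the robot, and variables do not carry over. Pictures are saved under pics/ and viewed, at most 10 in all, crops included, and the job is handed in when it is done.

Besides the shell and the picture viewer there is one more tool, called after "Call:" as name(argument=value, ...), one argument or row to a line, values as JSON. servo_tool: Moves the arm, as the interface text tells. Its arguments: {"type":"object","properties":{"plan":{"type":"array"}},"required":["plan"]}

```bash
mkdir -p pics; python3 - <<'E'
from cell import telemetry, eyes, job
import cv2,numpy as np
np.set_printoptions(precision=4,suppress=True)
s=telemetry.read_state()
for k in ("clock","tool_pos","tool_rot","grip_width","ft_force"): print(k,s[k])
for n in ("side","top","wrist"):
    c=eyes.calibration(n);print(n,c)
    cv2.imwrite(f"pics/{n}0.png",eyes.camera(n)[:,:,::-1])
E
```

```text
clock 0.0
tool_pos [ 0.2455 -0.6013  0.2302]
tool_rot [[ 0.9257  0.3782 -0.0008]
 [ 0.3782 -0.9257  0.0017]
 [-0.0001 -0.0019 -1.    ]]
grip_width 0.08572079884865173
ft_force [ 0.1381 -0.0348 -0.0011]
side {'vertical_fov': 45.866802361397575, 'cx': 310.679178817492, 'cy': 199.52589504734718, 'position': array([0.3516, 0.5091, 0.4786]), 'rotation': array([[-0.9349, -0.1916,  0.2988],
       [-0.3541,  0.4431, -0.8236],
       [ 0.0254, -0.8757, -0.4821]])}
top {'vertical_fov': 45.40039812676216, 'cx': 328.01790528917013, 'cy': 204.1712477670626, 'position': array([ 0.5438, -0.2018,  1.0202]), 'rotation': array([[ 0.0092, -0.997 ,  0.0764],
       [-1.    , -0.0089,  0.0043],
       [-0.0036, -0.0764, -0.9971]])}
wrist {'vertical_fov': 65.70646984690485, 'cx': 313.82811977082395, 'cy': 197.9543071164861, 'position': array([ 0.3154, -0.5706,  0.3715]), 'rotation': array([[ 0.3782, -0.8832, -0.2773],
       [-0.9257, -0.3614, -0.1115],
       [-0.0017,  0.2988, -0.9543]])}
```

View pics/top0.png

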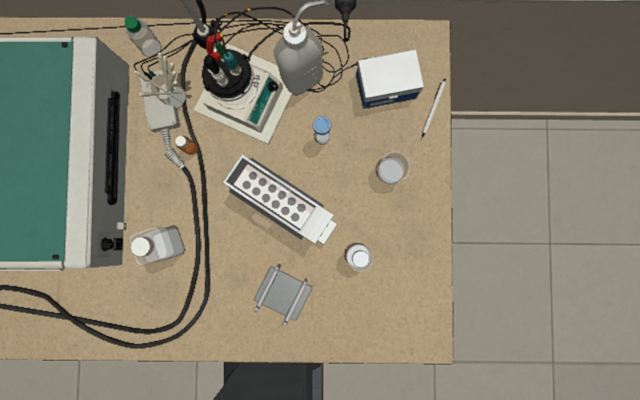

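View pics/side0.png

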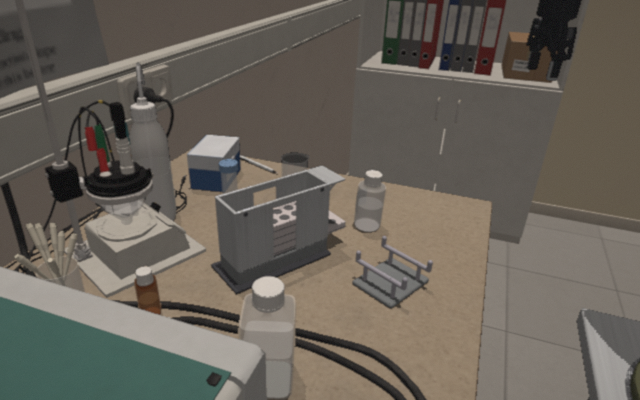

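The top view shows the magazine at about (280,198) px with its front to the lower right, the plate end at (327,230), the bottle at (358,257) and the stand at (283,294). The tube is at (321,130) and the beaker at (392,168). The side view agrees with this. I'll enlarge the top view so I can measure on it.

```bash
python3 - <<'E'
import cv2
t=cv2.imread("pics/top0.png")[145:335,215:415]
cv2.imwrite("pics/topc.png",cv2.resize(t,None,fx=3,fy=3,interpolation=cv2.INTER_CUBIC))
s=cv2.imread("pics/side0.png")[140:310,205:445]
cv2.imwrite("pics/sidec.png",cv2.resize(s,None,fx=3,fy=3,interpolation=cv2.INTER_CUBIC))
E
```

```text
(no output)
```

View pics/topc.png

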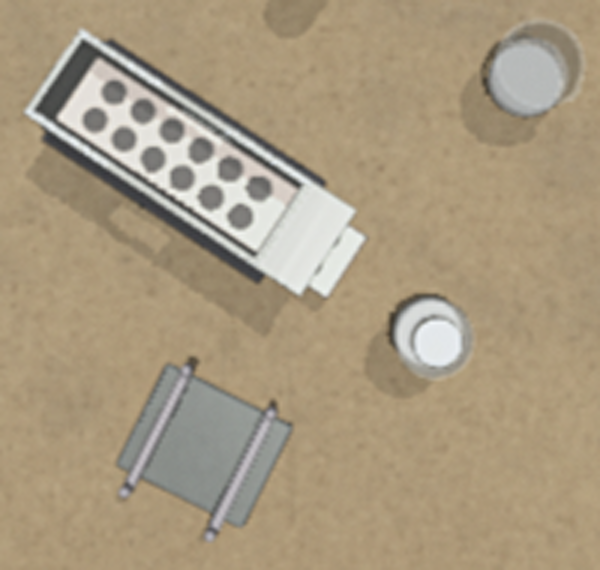

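View pics/sidec.png

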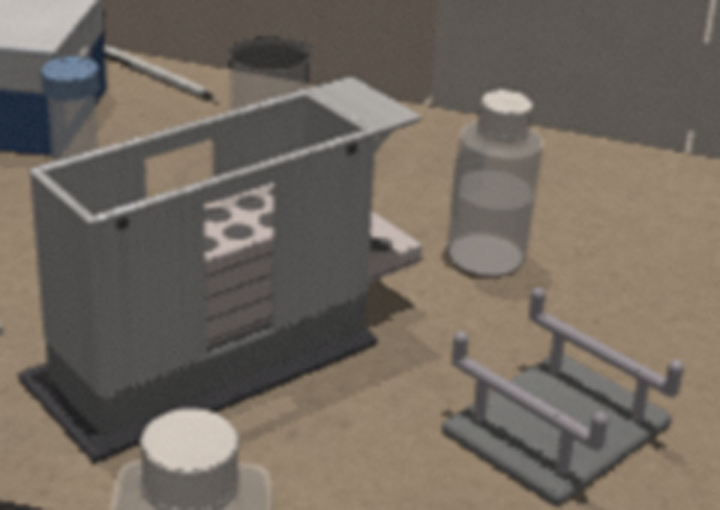

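The crops give these pixels. Top crop: rim corners (83,30) and (27,112), visor corners (355,212) and (303,295), plate end corners (364,237) and (326,297), cap (438,341), stand slab corners (168,365), (292,425), (243,525), (117,463). Side crop: cap at (507,103), plate end corner at (420,243).

```bash
cat > h.py <<'E'
import numpy as np
from cell import telemetry, eyes, job
np.set_printoptions(precision=4,suppress=True)
def ray(n,u,v,z):
    c=eyes.calibration(n); f=200/np.tan(np.radians(c["vertical_fov"]/2))
    d=c["rotation"]@np.array([(u-c["cx"])/f,(v-c["cy"])/f,1]); p=np.array(c["position"])
    return p+d*(z-p[2])/d[2]
T=lambda x,y,z: ray("top",215+x/3,145+y/3,z)
S=lambda x,y,z: ray("side",205+x/3,140+y/3,z)
E
python3 - <<'E'
from h import *
m=np.array([T(x,y,.135) for x,y in((83,30),(27,112),(355,212),(303,295))])
print("rim",m, np.linalg.norm(m[0]-m[1]),np.linalg.norm(m[2]-m[3]),np.linalg.norm(m[0]-m[2]),np.linalg.norm(m[1]-m[3]))
b=(m[0]+m[1])/2; f=(m[2]+m[3])/2; u=(f-b)/np.linalg.norm(f-b); print("out dir",u,np.degrees(np.arctan2(u[1],u[0])),"mag centre",b+u*.0875, "from front",f-u*(.032+.0875))
p=np.array([T(364,237,.044),T(326,297,.044)]);print("plate end",p,np.linalg.norm(p[0]-p[1]),p.mean(0)); print("proj",(p.mean(0)-f)[:2]@u[:2]+.032)
print("cap top/side",T(438,341,.112),S(507,103,.112), "plate corner side",S(420,243,.044))
s=np.array([T(x,y,.008) for x,y in((168,365),(292,425),(243,525),(117,463))])
print("stand",s.mean(0),[np.linalg.norm(s[i]-s[(i+1)%4]) for i in range(4)])
for a,c in((0,1),(3,2)):
    d=s[c]-s[a];print(np.degrees(np.arctan2(d[1],d[0])))
bar=np.array([T(x,y,.04) for x,y in((193,362),(125,492),(272,408),(210,535))]);print("bars",bar,bar.mean(0))
print("tube",ray("top",321,123,.118),"beaker",T(527,77,.01))
E
```

```text
rim [[ 0.7026 -0.0373  0.135 ]
 [ 0.6508 -0.0036  0.135 ]
 [ 0.5904 -0.208   0.135 ]
 [ 0.539  -0.1765  0.135 ]] 0.061786803268210566 0.06031290540955438 0.2043076029875277 0.20583487208889206
out dir [-0.5462 -0.8377  0.    ] -123.10350759031743 mag centre [ 0.6289 -0.0938  0.135 ] from front [ 0.63   -0.0921  0.135 ]
plate end [[ 0.5782 -0.2149  0.044 ]
 [ 0.5373 -0.1895  0.044 ]] 0.048187849427279356 [ 0.5577 -0.2022  0.044 ]
proj 0.044134888141716726
cap top/side [ 0.5108 -0.2611  0.112 ] [ 0.5075 -0.2499  0.112 ] plate corner side [ 0.5373 -0.1837  0.044 ]
stand [ 0.4338 -0.1055  0.008 ] [np.float64(0.09647378477100592), np.float64(0.07669792506880511), np.float64(0.09784912391392095), np.float64(0.07635892531252793)]
-115.02054537788345
-115.23581399995199
bars [[ 0.4925 -0.0996  0.04  ]
 [ 0.405  -0.0552  0.04  ]
 [ 0.462  -0.1536  0.04  ]
 [ 0.377  -0.113   0.04  ]] [ 0.4341 -0.1053  0.04  ]
tube [ 0.769 -0.183  0.118] beaker [ 0.694  -0.3302  0.01  ]
```

Call:
servo_tool(
  plan=[
    [[0, 0, 0, 0, 0, -1, -1], [0, 0, 0, 0, 0, -1, -1], [0, 0, 0, 0, 0, -1, -1], [0, 0, 0, 0, 0, -1, -1], [0, 0, 0, 0, 0, -1, -1], [0, 0, 0, 0, 0, -1, -1], [0, 0, 0, 0, 0, -0.95, -1], [0, 0, 0, 0, 0, 0, -1]],
  ],
)

```text
clock: 0.95
tool_pos: [0.2457, -0.6016, 0.2309]
tool_rot: [[0.545, 0.839, -0.0], [0.839, -0.545, 0.001], [0.0, -0.001, -1.0]]
ft_force: [-0.6, 0.4, 0.6]
grip_width: 0.0853
finger_force: 0.0
```

```bash
cat >> h.py <<'E'
from scipy.spatial.transform import Rotation as Ro
u=np.array([-.5462,-.8377,0]); w=np.array([.8377,-.5462,0])  # out of magazine, tool y across
def go(p,R=None):
    "shift (tool axes, full-scale units) and turn (units of 5 deg) from the present pose to p,R"
    s=telemetry.read_state(); R0=np.array(s["tool_rot"])
    print("at",s["tool_pos"],"t",s["clock"],"grip",s["grip_width"],s["finger_force"],"F",s["ft_force"])
    print("shift",R0.T@(np.array(p)-s["tool_pos"])/.02)
    if R is not None: print("turn",Ro.from_matrix(R0.T@R).as_rotvec()/np.radians(5))
def tool(tilt,up=0): # tool z leaning: body towards u by tilt deg, y along w
    a=np.radians(tilt); z=-u*np.sin(a)-np.array([0,0,np.cos(a)]); return np.column_stack([np.cross(w,z),w,z])
E
python3 - <<'E'
from h import *
print(tool(0),telemetry.read_state()["qpos"]); go([.509,-.257,.23],tool(0))
print("edges",ray("top",451,200,0),ray("top",300,361,0))
E
```

```text
[[ 0.5462  0.8377  0.    ]
 [ 0.8377 -0.5462  0.    ]
 [ 0.      0.     -1.    ]] [ 1.2591  0.3251 -0.1493  1.4483  0.0484  1.3725  0.5316]
at [ 0.2457 -0.6016  0.2309] t 0.95 grip 0.0853174451743528 0.0 F [-0.5658  0.3989  0.5993]
shift [21.6208  1.6531  0.0531]
turn [-0.0068 -0.0049  0.0177]
edges [ 0.6333 -0.4604  0.    ] [ 0.2931 -0.1419  0.    ]
```

Call:
servo_tool(
  plan=[
    [[1, 0.1, 0, 0, 0, 0, -1], [1, 0.1, 0, 0, 0, 0, -1], [1, 0.1, 0, 0, 0, 0, -1], [1, 0.1, 0, 0, 0, 0, -1], [1, 0.1, 0, 0, 0, 0, -1], [1, 0.1, 0, 0, 0, 0, -1], [1, 0.1, 0, 0, 0, 0, -1], [1, 0.1, 0, 0, 0, 0, -1], [1, 0.1, 0, 0, 0, 0, -1], [1, 0.1, 0, 0, 0, 0, -1], [1, 0.1, 0, 0, 0, 0, -1]],
  ],
)

```text
clock: 2.05
tool_pos: [0.386, -0.4261, 0.2315]
tool_rot: [[0.544, 0.839, 0.0], [0.839, -0.544, 0.0], [0.0, 0.0, -1.0]]
ft_force: [-0.4, 0.3, -0.5]
grip_width: 0.0858
finger_force: 0.0
```

Call:
servo_tool(
  plan=[
    [[1, 0.1, 0, 0, 0, 0, -1], [1, 0.1, 0, 0, 0, 0, -1], [1, 0.1, 0, 0, 0, 0, -1], [1, 0.1, 0, 0, 0, 0, -1], [1, 0.1, 0, 0, 0, 0, -1], [1, 0.05, 0, 0, 0, 0, -1], [0, 0, 0, 0, 0, 0, -1]],
  ],
)

```text
clock: 2.75
tool_pos: [0.4617, -0.329, 0.2316]
tool_rot: [[0.539, 0.842, 0.001], [0.842, -0.539, 0.001], [0.002, 0.0, -1.0]]
ft_force: [0.2, 1.3, -0.2]
grip_width: 0.0853
finger_force: 0.0
```

```bash
python3 - <<'E'
from h import *
import cv2
go([.509,-.257,.23],tool(0)); print(eyes.calibration("wrist"))
cv2.imwrite("pics/w1.png",eyes.camera("wrist")[:,:,::-1])
E
```

```text
at [ 0.4617 -0.329   0.2316] t 2.75 grip 0.08526927867796077 0.0 F [ 0.1561  1.2657 -0.1842]
shift [4.3081 0.0501 0.0907]
turn [ 0.0042 -0.0225  0.0997]
{'vertical_fov': 65.70646984690485, 'cx': 313.82811977082395, 'cy': 197.9543071164861, 'position': array([ 0.5016, -0.2628,  0.373 ]), 'rotation': array([[ 0.8424, -0.5147, -0.1593],
       [-0.5388, -0.8043, -0.2507],
       [ 0.0009,  0.297 , -0.9549]])}
```

View pics/w1.png

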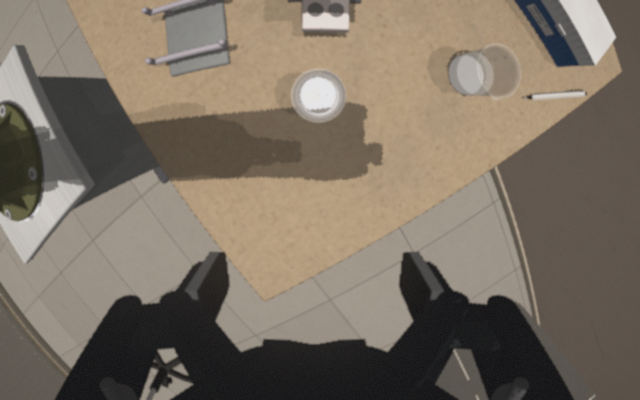

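The wrist view has the bottle ahead of the fingers, cap centre at about (319,93). The plate end is at (326,25) and the stand is at upper left.

```bash
cat >> h.py <<'E'
def fray(u_,v,z,c=None):
    c=c or eyes.calibration("wrist"); f=200/np.tan(np.radians(c["vertical_fov"]/2))
    q=np.array([u_-c["cx"],v-c["cy"]]); r=np.hypot(*q); t=r/f
    d=c["rotation"]@np.array([*(q/r*np.sin(t)),np.cos(t)]); p=np.array(c["position"])
    return p+d*(z-p[2])/d[2]
E
python3 - <<'E'
from h import *
print(fray(319,93,.112), "plate end top edge",fray(303,27,.044),fray(349,33,.044),fray(350,27,.044))
E
```

```text
[ 0.5092 -0.2597  0.112 ] plate end top edge [ 0.5364 -0.1889  0.044 ] [ 0.5734 -0.22    0.044 ] [ 0.578  -0.2148  0.044 ]
```

Call:
servo_tool(
  plan=[
    [[1, 0.05, 0, 0, 0, 0, -1], [1, 0.05, 0, 0, 0, 0, -1], [1, 0.05, 0, 0, 0, 0, -1], [1, 0, 0, 0, 0, 0, -1], [0.2, 0, 0, 0, 0, 0, -1], [0, 0, 1, 0, 0, 0, -1], [0, 0, 1, 0, 0, 0, -1], [0, 0, 1, 0, 0, 0, -1], [0, 0, 1, 0, 0, 0, -1], [0, 0, 1, 0, 0, 0, -1], [0, 0, 0, 0, 0, 0, -1]],
  ],
)

```text
clock: 3.9
tool_pos: [0.504, -0.2665, 0.1284]
tool_rot: [[0.547, 0.837, -0.006], [0.837, -0.547, 0.002], [-0.001, -0.006, -1.0]]
ft_force: [-0.9, 0.2, 0.3]
grip_width: 0.0862
finger_force: 0.0
```

```bash
python3 - <<'E'
from h import *
go([.510,-.260,.049],tool(0))
E
```

```text
at [ 0.504  -0.2665  0.1284] t 3.9 grip 0.08617110707605166 0.0 F [-0.9334  0.1698  0.2765]
shift [0.4396 0.096  3.968 ]
turn [-0.0657  0.017  -0.0069]
```

Call:
servo_tool(
  plan=[
    [[0.44, 0.1, 0, 0, 0, 0, -1], [0, 0, 0.8, 0, 0, 0, -1], [0, 0, 0.8, 0, 0, 0, -1], [0, 0, 0.8, 0, 0, 0, -1], [0, 0, 0.8, 0, 0, 0, -1], [0, 0, 0.75, 0, 0, 0, -1], [0, 0, 0, 0, 0, 0, 0.2], [0, 0, 0, 0, 0, 0, 0.6], [0, 0, 0, 0, 0, 0, 1], [0, 0, 0, 0, 0, 0, 1], [0, 0, 0, 0, 0, 0, 1], [0, 0, 0, 0, 0, 0, 1]],
  ],
)

```text
clock: 5.1
tool_pos: [0.5141, -0.2599, 0.053]
tool_rot: [[0.545, 0.838, 0.001], [0.838, -0.545, -0.001], [-0.0, 0.001, -1.0]]
ft_force: [0.5, -0.7, 0.9]
grip_width: 0.0496
finger_force: 62.1
```

```bash
python3 - <<'E'
from h import *
go([.580,-.410,.07],tool(0))
E
```

```text
at [ 0.5141 -0.2599  0.053 ] t 5.1 grip 0.04956246591824411 62.12787056341767 F [ 0.4622 -0.7029  0.8661]
shift [-4.4946  6.8561 -0.8411]
turn [0.017  0.0005 0.0149]
```

Call:
servo_tool(
  plan=[
    [[0, 0, -0.7, 0, 0, 0, 1], [0, 0, -0.7, 0, 0, 0, 1], [-0.3, 0.4, 0, 0, 0, 0, 1], [-0.5, 0.75, 0, 0, 0, 0, 1], [-0.5, 0.75, 0, 0, 0, 0, 1], [-0.5, 0.75, 0, 0, 0, 0, 1], [-0.5, 0.75, 0, 0, 0, 0, 1], [-0.5, 0.75, 0, 0, 0, 0, 1], [-0.5, 0.75, 0, 0, 0, 0, 1], [-0.5, 0.75, 0, 0, 0, 0, 1], [-0.5, 0.75, 0, 0, 0, 0, 1], [0, 0, 0, 0, 0, 0, 1]],
  ],
)

```text
clock: 6.3
tool_pos: [0.5736, -0.4054, 0.0801]
tool_rot: [[0.548, 0.836, 0.0], [0.836, -0.548, -0.002], [-0.002, 0.001, -1.0]]
ft_force: [-0.6, -0.7, -1.1]
grip_width: 0.0495
finger_force: 62.2
```

```bash
python3 - <<'E'
from h import *
go([.580,-.410,.054],tool(0))
E
```

```text
at [ 0.5736 -0.4054  0.0801] t 6.3 grip 0.04953914679040557 62.207119344966486 F [-0.5529 -0.7162 -1.0628]
shift [-0.0148  0.3895  1.3035]
turn [ 0.0165  0.0195 -0.0265]
```

Call:
servo_tool(
  plan=[
    [[0, 0, 0.5, 0, 0, 0, 1], [0, 0, 0.4, 0, 0, 0, 1], [0, 0, 0.2, 0, 0, 0, 1], [0, 0, 0.1, 0, 0, 0, 1], [0, 0, 0.1, 0, 0, 0, 1], [0, 0, 0, 0, 0, 0, 1]],
  ],
)

```text
clock: 6.9
tool_pos: [0.5739, -0.4013, 0.0542]
tool_rot: [[0.545, 0.838, -0.0], [0.838, -0.545, 0.0], [-0.0, -0.0, -1.0]]
ft_force: [-0.6, -0.6, -1.0]
grip_width: 0.0496
finger_force: 62.2
```

Call:
servo_tool(
  plan=[
    [[0, 0, 0.08, 0, 0, 0, 1], [0, 0, 0, 0, 0, 0, 1], [0, 0, 0, 0, 0, 0, 1]],
  ],
)

```text
clock: 7.2
tool_pos: [0.5743, -0.4017, 0.0531]
tool_rot: [[0.545, 0.838, 0.001], [0.838, -0.545, -0.001], [-0.0, 0.001, -1.0]]
ft_force: [-0.2, 0.3, -0.7]
grip_width: 0.0493
finger_force: 62.2
```

Call:
servo_tool(
  plan=[
    [[0, 0, 0.05, 0, 0, 0, 1], [0, 0, 0, 0, 0, 0, 0.6], [0, 0, 0, 0, 0, 0, 0], [0, 0, 0, 0, 0, 0, -1], [0, 0, 0, 0, 0, 0, -1], [0, 0, 0, 0, 0, 0, -1], [0, 0, -0.5, 0, 0, 0, -1], [0, 0, -1, 0, 0, 0, -1], [0, 0, -1, 0, 0, 0, -1], [0, 0, -1, 0, 0, 0, -1], [0, 0, -1, 0, 0, 0, -1], [0, 0, -1, 0, 0, 0, -1]],
  ],
)

```text
clock: 8.4
tool_pos: [0.5741, -0.4015, 0.1634]
tool_rot: [[0.545, 0.838, 0.001], [0.838, -0.545, -0.0], [-0.0, 0.001, -1.0]]
ft_force: [0.9, -0.4, 0.6]
grip_width: 0.0854
finger_force: 0.0
```

```bash
python3 - <<'E'
from h import *
R=tool(40); G=np.array([.5664,-.1888,.037]); P=G+.022*R[:,2]; Q=P-.1*R[:,2]
print("P",P,"Q",Q); go(Q,R)
E
```

```text
P [ 0.5741 -0.177   0.0201] Q [ 0.539  -0.2308  0.0968]
at [ 0.5741 -0.4015  0.1634] t 8.4 grip 0.08543038562833374 0.0 F [ 0.9289 -0.4399  0.6044]
shift [ 6.1991 -6.1245  3.3252]
turn [0.0025 8.0009 0.0184]
```

Call:
servo_tool(
  plan=[
    [[0.3, -0.9, 0, 0, 0, 0, -1], [0.5, -0.9, 0, 0, 0, 0, -1], [0.5, -0.9, 0, 0, 0, 0, -1], [0.5, -0.9, 0, 0, 0, 0, -1], [0.5, -0.9, 0, 0, 0, 0, -1], [0.5, -0.9, 0, 0, 0, 0, -1], [0.3, -0.6, 0, 0, 0, 0, -1]],
  ],
)

```text
clock: 9.1
tool_pos: [0.507, -0.2826, 0.1625]
tool_rot: [[0.544, 0.839, 0.001], [0.839, -0.544, -0.0], [-0.0, 0.001, -1.0]]
ft_force: [1.1, -0.1, 0.5]
grip_width: 0.0852
finger_force: 0.0
```

Call:
servo_tool(
  plan=[
    [[0, 0, 0, 0, 1, 0, -1], [0, 0, 0, 0, 1, 0, -1], [0, 0, 0, 0, 1, 0, -1], [0, 0, 0, 0, 1, 0, -1], [0, 0, 0, 0, 1, 0, -1], [0, 0, 0, 0, 1, 0, -1], [0, 0, 0, 0, 1, 0, -1], [0, 0, 0, 0, 1, 0, -1], [0, 0, 0, 0, 0, 0, -1]],
  ],
)

```text
clock: 10.0
tool_pos: [0.5048, -0.2873, 0.1595]
tool_rot: [[0.423, 0.835, 0.351], [0.639, -0.55, 0.538], [0.643, -0.003, -0.766]]
ft_force: [-0.5, -1.1, -0.7]
grip_width: 0.0855
finger_force: 0.0
```

```bash
python3 - <<'E'
from h import *
import cv2
R=tool(40); go([ 0.539,-0.2308,0.0968],R); print(telemetry.read_state()["qpos"])
cv2.imwrite("pics/w2.png",eyes.camera("wrist")[:,:,::-1])
E
```

```text
at [ 0.5048 -0.2873  0.1595] t 10.0 grip 0.08547124896689248 0.0 F [-0.4906 -1.1078 -0.6533]
shift [ 0.5113 -0.113   4.5245]
turn [ 0.0048  0.0019 -0.0656]
[ 1.2113  0.3949 -0.4271  1.711  -0.5418  1.2857  0.4304]
```

View pics/w2.png

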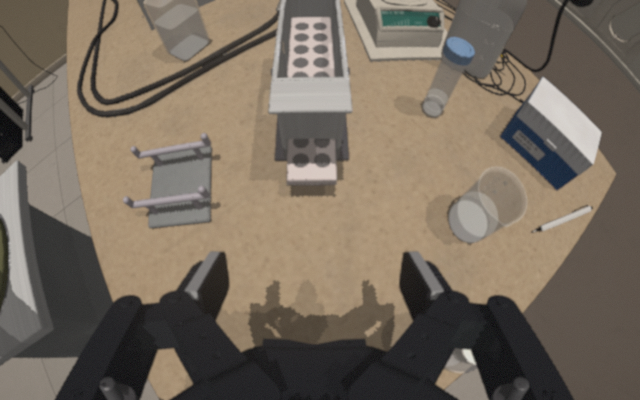

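The plate end is in clear view, its top front edge near (288,174)–(337,171) and its lower edge near (289,184)–(336,181). The visor front is at (271,108)–(350,108).

```bash
python3 - <<'E'
from h import *
a,b=fray(288,174,.044),fray(337,171,.044);print(a,b,(a+b)/2,np.linalg.norm(a-b))
a,b=fray(289,184,.030),fray(336,181,.030);print(a,b,(a+b)/2,np.linalg.norm(a-b))
a,b=fray(271,108,.131),fray(350,108,.131);print(a,b,(a+b)/2,np.linalg.norm(a-b))
e=np.array([.5577,-.2022,0]); m=(a+b)/2; print("lateral of visor mid vs plate end",(m-e)@w)
E
```

```text
[ 0.5417 -0.1807  0.044 ] [ 0.5843 -0.2046  0.044 ] [ 0.563  -0.1926  0.044 ] 0.04887649856691506
[ 0.5393 -0.1844  0.03  ] [ 0.5817 -0.2081  0.03  ] [ 0.5605 -0.1963  0.03  ] 0.04852907046493935
[ 0.5429 -0.1654  0.131 ] [ 0.5938 -0.199   0.131 ] [ 0.5683 -0.1822  0.131 ] 0.06099776672057353
lateral of visor mid vs plate end -0.0020089812848287612
```

```bash
python3 - <<'E'
from h import *
q=np.array([fray(*p,.054) for p in((134,150),(205,139),(128,201),(202,190))]);print(q,q.mean(0),np.linalg.norm(q[0]-q[1]),np.linalg.norm(q[0]-q[2]))
R=tool(40);go([.5754,-.1738,.0201],R)
E
```

```text
[[ 0.4082 -0.0584  0.054 ]
 [ 0.4871 -0.0995  0.054 ]
 [ 0.382  -0.1159  0.054 ]
 [ 0.4601 -0.1529  0.054 ]] [ 0.4344 -0.1066  0.054 ] 0.08898704028738169 0.06319526414561787
at [ 0.506  -0.2858  0.1606] t 10.05 grip 0.08550304808266455 0.0 F [ 0.3073  1.365  -0.0849]
shift [ 0.5409 -0.1519  9.6172]
turn [-0.0017  0.0137 -0.0334]
```

Call:
servo_tool(
  plan=[
    [[0.5, -0.15, 0, 0, 0, 0, -1], [0, 0, 1, 0, 0, 0, -1], [0, 0, 1, 0, 0, 0, -1], [0, 0, 1, 0, 0, 0, -1], [0, 0, 1, 0, 0, 0, -1], [0, 0, 1, 0, 0, 0, -1], [0, 0, 1, 0, 0, 0, -1], [0, 0, 0, 0, 0, 0, -1]],
  ],
)

```text
clock: 10.85
tool_pos: [0.5516, -0.2063, 0.0765]
tool_rot: [[0.413, 0.842, 0.346], [0.644, -0.539, 0.542], [0.643, -0.001, -0.766]]
ft_force: [-0.3, 0.4, -0.5]
grip_width: 0.0856
finger_force: 0.0
```

```bash
python3 - <<'E'
from h import *
import cv2
R=tool(40); go([.5754,-.1738,.0201],R)
im=eyes.camera("wrist")[:,:,::-1]; cv2.imwrite("pics/w3.png",cv2.resize(im[60:300,180:460],None,fx=2,fy=2))
E
```

```text
at [ 0.5516 -0.2063  0.0765] t 10.85 grip 0.08556006498580108 0.0 F [-0.2912  0.3983 -0.549 ]
shift [-0.2744  0.1284  3.4504]
turn [-0.0727 -0.0092  0.0643]
```

View pics/w3.png

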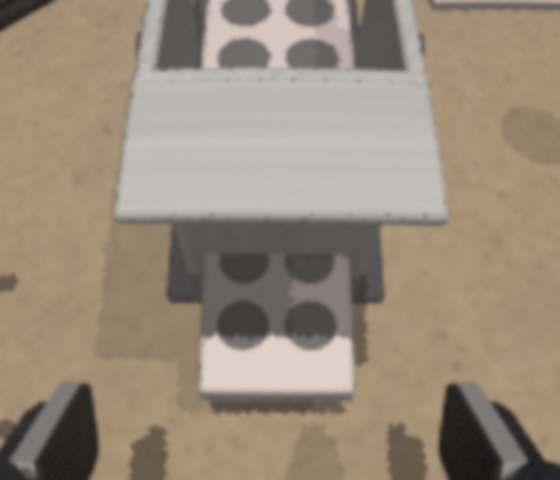

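The plate end's top edge is at (201..353, 392) in the crop. That puts it centred between the fingers to within 2–3 mm.

```bash
python3 - <<'E'
from h import *
a,b=fray(280.5,256,.044),fray(356.5,256,.044);e=(a+b)/2;print(a,b,e,np.linalg.norm(a-b))
v=(fray(180+117/2,60+218/2,.131)+fray(180+446/2,60+218/2,.131))/2;print("visor",v,(e-v)@u)
R=tool(40); e[2]=.037; go(e-.016*u+.022*R[:,2],R); print(e-.016*u+.022*R[:,2])
E
```

```text
[ 0.5367 -0.1895  0.044 ] [ 0.5768 -0.2153  0.044 ] [ 0.5568 -0.2024  0.044 ] 0.04767685223026574
visor [ 0.5649 -0.1894  0.131 ] 0.015332981615391586
at [ 0.5517 -0.2084  0.0772] t 10.9 grip 0.08525698318853937 0.0 F [-0.1364  0.3723 -0.629 ]
shift [-0.3827  0.06    3.4059]
turn [-0.0432 -0.0004  0.058 ]
[ 0.5732 -0.1771  0.0201]
```

Call:
servo_tool(
  plan=[
    [[-0.38, 0.06, 0, 0, 0, 0, -1], [0, 0, 0.8, 0, 0, 0, -1], [0, 0, 0.8, 0, 0, 0, -1], [0, 0, 0.8, 0, 0, 0, -1], [0, 0, 0.8, 0, 0, 0, -1], [0, 0, 0.2, 0, 0, 0, -1], [0, 0, 0, 0, 0, 0, -1]],
  ],
)

```text
clock: 11.6
tool_pos: [0.5726, -0.181, 0.0195]
tool_rot: [[0.418, 0.838, 0.351], [0.643, -0.545, 0.538], [0.642, 0.001, -0.766]]
ft_force: [-1.3, 0.5, 0.3]
grip_width: 0.0852
finger_force: 0.0
```

```bash
python3 - <<'E'
from h import *
go([.5735,-.1765,.0201],tool(40))
E
```

```text
at [ 0.5726 -0.181   0.0195] t 11.6 grip 0.08516418337446208 0.0 F [-1.2618  0.4927  0.2787]
shift [ 0.1813 -0.0844  0.1147]
turn [-0.0029  0.0049  0.0125]
```

Call:
servo_tool(
  plan=[
    [[0.18, -0.08, 0.1, 0, 0, 0, -1], [0, 0, 0, 0, 0, 0, -0.2], [0, 0, 0, 0, 0, 0, 0.2], [0, 0, 0, 0, 0, 0, 0.6], [0, 0, 0, 0, 0, 0, 1], [0, 0, 0, 0, 0, 0, 1], [0, 0, 0, 0, 0, 0, 1]],
  ],
)

```text
clock: 12.3
tool_pos: [0.5736, -0.1767, 0.0206]
tool_rot: [[0.417, 0.838, 0.351], [0.642, -0.545, 0.538], [0.643, 0.001, -0.766]]
ft_force: [-3.1, -1.6, 5.7]
grip_width: 0.0492
finger_force: 62.7
```

```bash
python3 - <<'E'
from h import *
p=np.array(telemetry.read_state()["tool_pos"]);go(p+.145*u,tool(40))
E
```

```text
at [ 0.5736 -0.1767  0.0206] t 12.3 grip 0.049183867960572177 62.71696329116821 F [-3.0724 -1.5669  5.6607]
shift [-5.5545 -0.0062 -4.6599]
turn [0.0002 0.0013 0.0129]
```

Call:
servo_tool(
  plan=[
    [[-0.2, 0, -0.17, 0, 0, 0, 1], [-0.4, 0, -0.336, 0, 0, 0, 1], [-0.46, 0, -0.386, 0, 0, 0, 1], [-0.46, 0, -0.386, 0, 0, 0, 1], [0, 0, 0, 0, 0, 0, 1]],
  ],
)

```text
clock: 12.8
tool_pos: [0.5505, -0.2112, 0.0201]
tool_rot: [[0.419, 0.838, 0.351], [0.641, -0.546, 0.539], [0.643, -0.001, -0.766]]
ft_force: [-3.2, -0.8, 7.5]
grip_width: 0.0492
finger_force: 63.3
```

```bash
python3 - <<'E'
from h import *
p0=np.array([.5736,-.1767,.0206]);go(p0+.145*u,tool(40))
E
```

```text
at [ 0.5505 -0.2112  0.0201] t 12.8 grip 0.04919619107473652 63.3177387714386 F [-3.1693 -0.757   7.5184]
shift [-3.9482  0.0249 -3.3459]
turn [-0.0059  0.0024 -0.0084]
```

Call:
servo_tool(
  plan=[
    [[-0.43, 0, -0.4, 0, 0, 0, 1], [-0.46, 0, -0.386, 0, 0, 0, 1], [-0.46, 0, -0.386, 0, 0, 0, 1], [-0.46, 0, -0.386, 0, 0, 0, 1], [-0.46, 0, -0.386, 0, 0, 0, 1], [-0.46, 0, -0.386, 0, 0, 0, 1], [-0.46, 0, -0.386, 0, 0, 0, 1], [-0.46, 0, -0.386, 0, 0, 0, 1], [-0.46, 0, -0.386, 0, 0, 0, 1], [0, 0, 0, 0, 0, 0, 1], [0, 0, 0, 0, 0, 0, 1]],
  ],
)

```text
clock: 13.9
tool_pos: [0.4929, -0.2999, 0.0206]
tool_rot: [[0.418, 0.838, 0.351], [0.642, -0.546, 0.539], [0.643, -0.0, -0.766]]
ft_force: [0.3, 0.4, -0.9]
grip_width: 0.0488
finger_force: 62.9
```

```bash
python3 - <<'E'
from h import *
import cv2
p0=np.array([.5736,-.1767,.0206]);go(p0+.145*u,tool(40))
im=eyes.camera("side")[:,:,::-1]; cv2.imwrite("pics/s4.png",cv2.resize(im[130:310,205:445],None,fx=3,fy=3))
E
```

```text
at [ 0.4929 -0.2999  0.0206] t 13.9 grip 0.04881385582035118 62.944196462631226 F [ 0.2753  0.4165 -0.8734]
shift [0.0881 0.0179 0.0728]
turn [-0.0075 -0.001   0.0054]
```

View pics/s4.png

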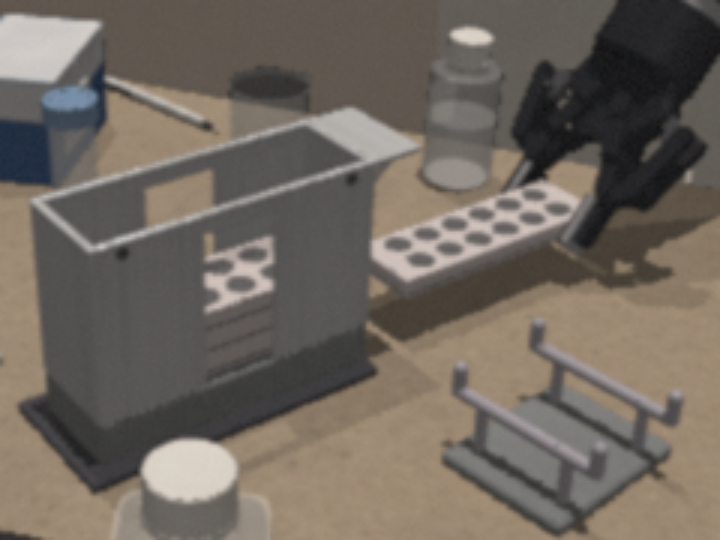

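The plate is fully out and level in the gripper, and the stack has dropped. Next I back off a little, lift, and move sideways towards the stand.

Call:
servo_tool(
  plan=[
    [[-0.5, 0, -0.43, 0, 0, 0, 1], [-0.27, 0, -0.22, 0, 0, 0, 1], [0.45, 0, -0.53, 0, 0, 0, 1], [0.45, 0, -0.53, 0, 0, 0, 1], [0.45, 0, -0.53, 0, 0, 0, 1], [0.45, 0, -0.53, 0, 0, 0, 1], [0, -0.5, 0, 0, 0, 0, 1], [0, -0.9, 0, 0, 0, 0, 1], [0, -0.9, 0, 0, 0, 0, 1], [0, -0.9, 0, 0, 0, 0, 1], [0, -0.9, 0, 0, 0, 0, 1], [0, 0, 0, 0, 0, 0, 1]],
  ],
)

```text
clock: 15.15
tool_pos: [0.4108, -0.27, 0.0757]
tool_rot: [[0.419, 0.838, 0.348], [0.641, -0.545, 0.54], [0.642, -0.003, -0.766]]
ft_force: [-0.0, -0.3, -1.4]
grip_width: 0.0489
finger_force: 62.9
```

```bash
python3 - <<'E'
from h import *
R=Ro.from_euler("z",8,degrees=True).as_matrix()@tool(40)
go([.4116,-.1543,.075],R); print(telemetry.read_state()["qpos"])
E
```

```text
at [ 0.4108 -0.27    0.0757] t 15.15 grip 0.04892897597934986 62.91281819343567 F [-0.0329 -0.2947 -1.3644]
shift [ 3.7025 -3.1192  3.1629]
turn [ 0.9917  0.003  -1.2366]
[ 1.3247  0.3781 -0.4056  1.9311 -0.5446  1.1874  0.6408]
```

Call:
servo_tool(
  plan=[
    [[0.3, -0.5, 0.3, 0, 0, 0, 1], [0.65, -0.6, 0.55, 0, 0, 0, 1], [0.65, -0.6, 0.55, 0, 0, 0, 1], [0.65, -0.6, 0.55, 0, 0, 0, 1], [0.65, -0.5, 0.55, 0, 0, 0, 1], [0.65, -0.3, 0.55, 0, 0, 0, 1], [0.1, 0, 0.1, 0, 0, 0, 1], [0, 0, 0, 0.5, 0, -0.62, 1], [0, 0, 0, 0.5, 0, -0.62, 1], [0, 0, 0, 0, 0, 0, 1]],
  ],
)

```text
clock: 16.15
tool_pos: [0.4156, -0.1584, 0.0753]
tool_rot: [[0.322, 0.906, 0.276], [0.695, -0.424, 0.58], [0.642, 0.005, -0.766]]
ft_force: [-0.0, -0.0, -1.3]
grip_width: 0.0495
finger_force: 62.9
```

```bash
python3 - <<'E'
from h import *
import cv2
R=Ro.from_euler("z",8,degrees=True).as_matrix()@tool(40)
go([.4116,-.1543,.075],R)
im=eyes.camera("top")[:,:,::-1]; cv2.imwrite("pics/t5.png",cv2.resize(im[145:335,215:415],None,fx=3,fy=3,interpolation=cv2.INTER_CUBIC))
E
```

```text
at [ 0.4156 -0.1584  0.0753] t 16.15 grip 0.04948076871215682 62.90659189224243 F [-0.0139 -0.0234 -1.2599]
shift [ 0.0678 -0.2684  0.0749]
turn [0.0383 0.0057 0.0416]
```

View pics/t5.png

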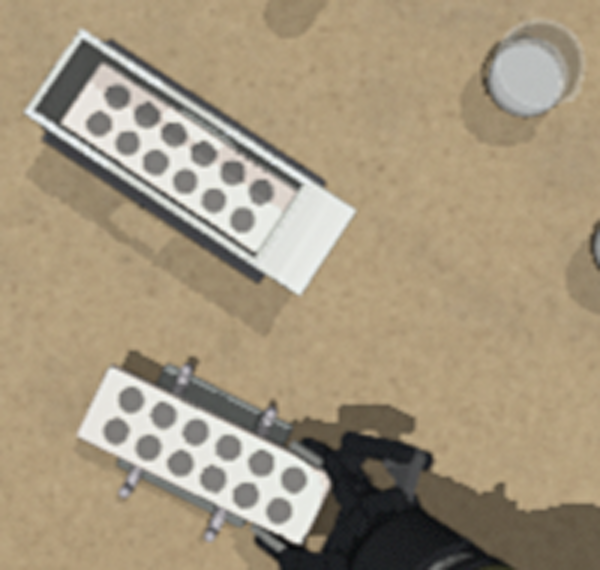

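The plate hangs over the stand. Its corners are at (112,366), (78,437), (329,475) and (302,546) in the crop.

```bash
python3 - <<'E'
from h import *
a=np.array([T(*p,.099) for p in((112,366),(78,437),(329,475),(302,546))]);print(a.mean(0),np.linalg.norm(a[0]-a[1]),np.linalg.norm(a[0]-a[2]))
d=a[2:].mean(0)-a[:2].mean(0);print(np.degrees(np.arctan2(d[1],d[0])))
c=a.mean(0); st=np.array([.4342,-.106,.099]); q=np.array([-.4242,-.9056,0]); s=telemetry.read_state()
R=Ro.from_euler("z",8,degrees=True).as_matrix()@tool(40)
go(s["tool_pos"]+st-c+.004*q+[0,0,.0306-s["tool_pos"][2]],R); print((c-st),(c-st)@q)
E
```

```text
[ 0.4365 -0.1143  0.099 ] 0.049532340076003684 0.1545544205575999
-115.40490473812034
at [ 0.415  -0.1579  0.0751] t 16.2 grip 0.0489735166005059 62.90692090988159 F [ 1.3431 -1.1513 -1.7939]
shift [-1.3323 -0.2887  1.7855]
turn [0.0381 0.0018 0.0212]
[ 0.0023 -0.0083 -0.    ] 0.006540712877785233
```

Call:
servo_tool(
  plan=[
    [[0, -0.28, 0, 0, 0, 0, 1], [-0.3, 0, 0.4, 0, 0, 0, 1], [-0.3, 0, 0.4, 0, 0, 0, 1], [-0.3, 0, 0.4, 0, 0, 0, 1], [-0.2, 0, 0.28, 0, 0, 0, 1], [0, 0, 0, 0, 0, 0, 1]],
  ],
)

```text
clock: 16.8
tool_pos: [0.4094, -0.1519, 0.0371]
tool_rot: [[0.324, 0.906, 0.273], [0.693, -0.424, 0.583], [0.644, 0.001, -0.765]]
ft_force: [0.4, -0.2, -0.8]
grip_width: 0.049
finger_force: 62.9
```

```bash
python3 - <<'E'
from h import *
R=Ro.from_euler("z",8,degrees=True).as_matrix()@tool(40)
go([.411,-.1532,.0306],R)
E
```

```text
at [ 0.4094 -0.1519  0.0371] t 16.8 grip 0.04896909431702539 62.905837297439575 F [ 0.3924 -0.1865 -0.7525]
shift [-0.2283  0.1004  0.2329]
turn [ 0.     -0.0126  0.0116]
```

Now I descend in small steps until the bars take the weight.

Call:
servo_tool(
  plan=[
    [[-0.1, 0.1, 0.1, 0, 0, 0, 1], [-0.08, 0, 0.1, 0, 0, 0, 1], [-0.03, 0, 0.04, 0, 0, 0, 1], [0, 0, 0, 0, 0, 0, 1], [0, 0, 0, 0, 0, 0, 1]],
  ],
)

```text
clock: 17.3
tool_pos: [0.4118, -0.1537, 0.0319]
tool_rot: [[0.323, 0.906, 0.274], [0.695, -0.424, 0.581], [0.642, 0.003, -0.766]]
ft_force: [0.6, 0.6, -1.3]
grip_width: 0.0492
finger_force: 62.9
```

Call:
servo_tool(
  plan=[
    [[-0.035, 0, 0.04, 0, 0, 0, 1], [0, 0, 0, 0, 0, 0, 1], [0, 0, 0, 0, 0, 0, 1]],
  ],
)

```text
clock: 17.6
tool_pos: [0.4117, -0.1537, 0.0308]
tool_rot: [[0.323, 0.906, 0.274], [0.695, -0.424, 0.581], [0.643, 0.003, -0.766]]
ft_force: [0.1, -0.6, -1.6]
grip_width: 0.0487
finger_force: 62.9
```

Call:
servo_tool(
  plan=[
    [[-0.035, 0, 0.04, 0, 0, 0, 1], [0, 0, 0, 0, 0, 0, 1], [0, 0, 0, 0, 0, 0, 1]],
  ],
)

```text
clock: 17.9
tool_pos: [0.4118, -0.1538, 0.0303]
tool_rot: [[0.323, 0.906, 0.274], [0.694, -0.424, 0.582], [0.643, 0.003, -0.766]]
ft_force: [-2.1, -1.3, 6.0]
grip_width: 0.0488
finger_force: 63.7
```

Contact is at about 7 N, so I release and retreat along the tool axis.

Call:
servo_tool(
  plan=[
    [[0, 0, 0, 0, 0, 0, 0.7], [0, 0, 0, 0, 0, 0, 0.3], [0, 0, 0, 0, 0, 0, -0.2], [0, 0, 0, 0, 0, 0, -1], [0, 0, 0, 0, 0, 0, -1], [0, 0, 0, 0, 0, 0, -1], [0, 0, -0.4, 0, 0, 0, -1], [0, 0, -0.8, 0, 0, 0, -1], [0, 0, -1, 0, 0, 0, -1], [0, 0, -1, 0, 0, 0, -1], [0, 0, -1, 0, 0, 0, -1], [0, 0, -1, 0, 0, 0, -1]],
  ],
)

```text
clock: 19.1
tool_pos: [0.3828, -0.215, 0.1104]
tool_rot: [[0.323, 0.906, 0.274], [0.695, -0.424, 0.581], [0.642, 0.003, -0.767]]
ft_force: [0.2, 0.3, 0.1]
grip_width: 0.0857
finger_force: 0.0
```

Call:
servo_tool(
  plan=[
    [[0, 0, -1, 0, 0, 0, -1], [0, 0, -0.5, 0, 0, 0, -1], [0, 0, 0, 0, 0, 0, -1], [0, 0, 0, 0, 0, 0, -1]],
  ],
)

```text
clock: 19.5
tool_pos: [0.3749, -0.2311, 0.132]
tool_rot: [[0.323, 0.906, 0.274], [0.695, -0.423, 0.582], [0.643, 0.002, -0.766]]
ft_force: [0.0, 0.0, -0.0]
grip_width: 0.0854
finger_force: 0.0
```

```bash
python3 - <<'E'
from h import *
import cv2
go([.41,-.15,.1])
a=eyes.camera("top")[135:335,215:455,::-1];b=eyes.camera("side")[110:310,205:445,::-1]
cv2.imwrite("pics/f.png",np.hstack([cv2.resize(x,None,fx=5/3,fy=5/3,interpolation=cv2.INTER_CUBIC) for x in(a,b)]))
E
```

```text
at [ 0.3749 -0.2311  0.132 ] t 19.5 grip 0.08544134476329958 0.0 F [ 0.0413  0.0199 -0.0127]
shift [ 2.3536 -0.13    4.0657]
```

View pics/f.png

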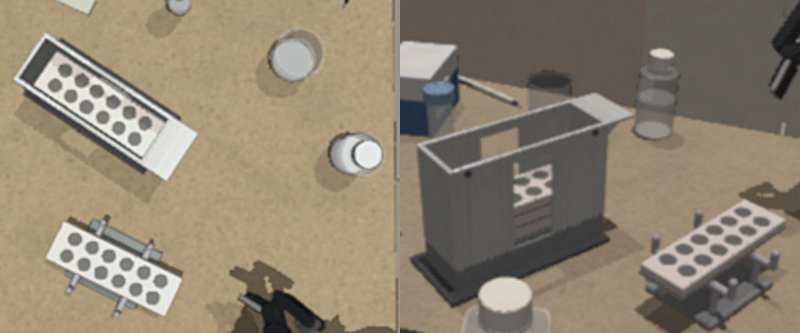

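The final picture shows the plate flat on both bars, corners at about (67,220), (46,259), (183,274) and (163,315). The stack has settled, and the bottle, beaker and tube are standing. I'll check the centring once more and then hand in.

```bash
python3 - <<'E'
from h import *
a=np.array([ray("top",215+.6*x,135+.6*y,.054) for x,y in((67,220),(46,259),(183,274),(163,315))])
e=a.mean(0)[:2]-[.4342,-.106]; print(e,np.linalg.norm(e))
if np.linalg.norm(e)<.014: print(job.finish_job())
E
```

```text
[ 0.0006 -0.0049] 0.004906469969545094
the job is handed in; nothing more can be done
None
```

I handed the job in after about 20 s of robot time (limit 54 s): the bottle stands upright about 15.5 cm from its first place, just over your 15 cm. The lowest plate lies flat across both bars about 5 mm off centre, the other three dropped flat in the magazine, and the beaker and tube were not touched; the hand-in gave no verdict.

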